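# Hold a tube heater's lid on its hinge, ready for the pin

## Task

Turn the brass hand nut on the drain rack about a quarter turn anticlockwise so that its red keeper no longer bars the lid, then lift the lid out and bring it, upright, down onto the hinge at the far edge of the tube heater, gently, so that its two knuckles sit between the heater's three and all the holes line up for the hinge pin. Finish while still holding the lid there, steady, with its weight carried by the gripper alone and not resting or pressing on the heater; a colleague will slip in the pin, so leave that and everything else on the bench where it is.

Things in the scene. Friction and masses are not known exactly. Their poses are not given: they have to be found in the camera images.
- lid: Loose upright taupe lid, 0.25 to 0.45 kg. Origin: middle of its knuckle-hole axis, at the bottom; y along that axis, z up, x through the thickness. Knuckles 18 mm across, 16 mm long, at y = +-25 mm, hole 9. Plate 10 mm thick, 150 wide, z 13 to 85. Black grip tab 12 mm thick, 50 wide, z 84 to 118: pinch across x from above. Same both ways round, balanced about its middle. May lean 0.06 rad.
- hinge_axis (a point): Middle of the hole axis of the heater's hinge, 107 mm above the bench; y along the holes, z up. Three steel knuckles 18 mm across, hole 9, at y = -56 to -38, -12 to 12, 38 to 56 mm: two 26 mm gaps for the lid's, entered from straight above. Goal: the lid's origin here, y axes parallel, either way round. Then 4 mm are free above and below the knuckles before lid and heater touch.
- heater: Fixed beige tube heater, 170 x 190 x 85 mm (x, y, z) with black panel and blue screen on its -x front; origin at the centre of its underside. Hinge on a 26 mm wide strip along the top of its far (+x) edge. It may stand left or right of the rack.
- rack: Fixed white drain rack, base 90 x 225 x 10 mm; origin on the bench under the lid's middle. The lid stands along rack y on its knuckles, lid origin at z = 19 mm, in two forks (12.5 mm slots, top 60 mm above the bench) at y = +-60 mm, end stops at y = +-78 mm. Nut post at y = +95 mm. A lid raised 60 mm is clear of the rack.
- nut_top (a point): Top centre of the brass hex hand nut, 143 mm above the bench, on its upright axis. Nut 26 mm across flats, 30 mm tall; under it a red keeper strip 5 mm thick, 14 wide, reaching 47 mm from the axis, turns with it. The keeper points along this point's -y; pairs of flats face its x axis and 60 and 120 degrees from x.
- nut (a joint): Turn of nut and keeper, rad, anticlockwise from above; 0: keeper over the lid's plate, along rack -y; 1.57: square to the lid; stop at 1.6. Starts at 0 to 0.25, stays where left (friction 0.06 N m). The lid is free from 1.0 on.
- tube_rack: Bystander: clear rack of four capped tubes, 50 x 115 x 118 mm, origin centre of underside.
- bottle: Bystander: white bottle, 68 mm across, 160 mm tall, origin centre of underside.
- jar: Bystander: amber jar, 60 mm across, 85 mm tall, origin centre of underside.
- dishes: Bystander: two stacked culture dishes, 90 mm across, 34 mm tall, origin centre of underside.
- tray: Bystander: low aluminium tray, 100 x 150 x 22 mm, with the hinge pin in it; origin centre of underside.
- pin: Bystander: brass hinge pin, 5 mm across, 115 mm long, lying in the tray; stays there.
- screwdriver: Bystander: red-handled screwdriver, 190 mm long, lying on the bench.
Things that resemble listed ones, but are neither listed nor needed, are in the scene too. What is meant by the lid is not pink, and is the smaller of those in its own colour.

How it is judged:
By the outcome, as a careful person would: the job done as asked, in the order asked, and still so for the second after the job is handed in, while the arm keeps its last pose, push and grip.
It also fails if it takes over 54 s, if anything falls off the work surface, if the arm or the gripper's body presses on something with over 40 N, if the wrist force passes 120 N, or if a joint passes its speed limit or range.

## Robot

A 6-joint arm with a two-finger parallel gripper is mounted at the origin on the work surface. World frame = base frame: x ahead of the robot, y to its left, z up, the work surface at z = 0. Lengths are in m, angles in rad, forces in N, time in s.
With the tool pointing down it reaches from about 0.225 to 0.725 m from the base axis. Payload 3.1 kg.
Tool frame: the origin (TCP) lies on the centre line of the jaws, within the pads' length; the fingertips stand 19 mm ahead of it and the grasp point (between the pads) is the TCP (robot.finger_overhang is the distance from the TCP to the fingertips, in m); z points along the fingers, y is the line along which they close (so a half turn about z gives the same grasp; the last joint's range is limited). The gripper opens to 85 mm and grips with 20 to 120 N. Pads are 22 mm wide; open, the fingers measure 114 mm over their backs; the gripper's body (76 mm by 85 mm) begins 54 mm behind the grasp point. The pads swing forward as they close: fully open they stand 13 mm farther back than shut.
Start: joints at [-1.477, 0.048, 0.099, 1.622, 0, 1.443], TCP at [0.115, -0.512, 0.217] pointing down, gripper open.
Joint ranges: [-2.91, 2.91], [-0.99, 1.94], [-1.21, 1.42], [-2.12, 2.29], [-1.49, 1.47], [-3.14, 3.14]. Speed limits (rad/s): [2.79, 2.79, 3.14, 3.14, 3.14, 3.14].

## Interface

Orientations are given as a unit quaternion [x, y, z, w].
In Python, from cell import robot, vision gives the robot as it stands.
- The arm moves only by the tool carry_out, never from a script. Its argument "targets" is text: rows parted by semicolons, each of 7 numbers parted by spaces: the shift along the world's x, y, z in m, then the turn, a rotation vector about the world's x, y, z in rad, then the finger opening in m, from 0 to 0.0854. A call has 1 to 12 rows; each row shifts and turns the commanded pose from where the row before left it; what a row does not reach is not made up. A row lasts 1/10 s, in which the tool goes at most 50 mm and 8.59 degrees, less where a joint would pass 70% of its speed; a pose out of reach is approached as far as the arm can. A call is refused whole if a number of a shift passes 0.05 or a number of a turn 0.15, either way. A call with a gripper value outside its range is refused whole. The fingers move at their own pace and stop on an object; "grip_force" is the grip in N (left out, the last holds). Time passes only in rows, so rows that do not move let the fingers close. It gives the time, the measured TCP pose, the force, the opening and the grip force at its end, in the units of the state.
- robot.get_state(): the state, without advancing time (a new reading comes with each control period).
- vision.grab_frame(name): name is "scene" or "top" or "wrist"; returns a dict with "img" (384x512x3 uint8, blue, green, red), "depth" (384x512 float32, m along the optical axis (not along the pixel's ray), 0 where there is no reading), "fov_y" (degrees; the focal length in pixels is half the picture's height over the tangent of half this angle, whatever the lens; pixels are square), "cx", "cy" (the principal point, pixels), "k1" (the pictures are not rectified: a ray, as slopes to the right and down, at radius r is drawn at 1 + k1 r^2 times it, then the intrinsics apply), "origin" and "attitude" of the camera in the world; the wrist camera has in their place "mount" (4x4, takes a point from camera to tool coordinates, whose origin is the TCP and whose axes are the flange's). Camera axes: x right, y down, z forward; pixel columns grow to the right and rows downward; lengths in m; the calibration is good to about 2 mm. A picture is of the moment at which its call begins: read the wrist's pose just before it.
- robot.job_done(): hands the job in; it is judged then, once.
Trained networks look in a picture, given as the dict that the camera call returned (one of the last four; its "shot" number tells which), for a name from the list of things; names that differ only in an ending like _2 or _b are one class to them, and where a whole thing is asked for, a point or a joint stands for the part that bears it (a point fixed in the world has none). Each returns a list of dicts, best first, with "p" (0 to 1); they miss things now and then, are a little off and sometimes report something else, mostly with a low value. They report only what shows in the picture. A call takes as long as a camera call. They do not tell look-alikes from the thing itself.
- vision.look_for(picture, query): "position" ([row, column] in pixels, amid what is visible of it).
The state is a dict: "clock": time; "joint_positions": joint angles; "qd": joint speeds; "tau": joint torques, N m; "position": TCP position; "tool_rot": TCP orientation; "wrist_force": force on the tool from outside, world axes, zero at the start; "wrist_torque": the same for the moment, N m; "opening": finger opening in m; "gripper_force": force on a finger pad.
Only numpy, scipy, OpenCV 4.12 (cv2) and the standard library are available. Lean on these libraries where they do the work, as an engineer would, in place of code of your own. Each camera call takes 0.05 s, during which the arm holds its last target. There are 200 camera calls.

## Working session

There is one attempt and no reset: what is moved stays moved. The work goes in short steps, Python scripts to look and compute and a tool call to move; the robot and the scene stay as the last step left them, time stands still between calls to the robot, and variables do not carry over. Pictures are saved under pics/ and viewed, at most 10 in all, crops included, and the job is handed in when it is done.

Besides the shell and the picture viewer there is one more tool, called as name(argument=value, ...), one argument or row to a line, values as JSON. carry_out: Moves the arm, as the interface text tells. Its arguments: {"type":"object","properties":{"targets":{"type":"string"},"grip_force":{"type":"number"}},"required":["targets"]}

```bash
mkdir -p pics; ls
cat > h.py <<'E'
import numpy as np, cv2
from cell import robot, vision
from scipy.spatial.transform import Rotation as R
def cam(f, st=None):
    if 'mount' in f:
        T=np.eye(4);T[:3,:3]=R.from_quat(st['tool_rot']).as_matrix();T[:3,3]=st['position'];return T@np.array(f['mount'])
    T=np.eye(4);a=np.array(f['attitude'],float)
    T[:3,:3]=a if a.shape==(3,3) else R.from_quat(a).as_matrix();T[:3,3]=f['origin'];return T
def cloud(f,st=None):
    h,w=f['depth'].shape;fl=h/2/np.tan(np.radians(f['fov_y'])/2)
    K=np.array([[fl,0,f['cx']],[0,fl,f['cy']],[0,0,1.]])
    v,u=np.mgrid[:h,:w];p=np.stack([u.ravel(),v.ravel()],1).astype(np.float64)[:,None]
    n=cv2.undistortPoints(p,K,np.array([f['k1'],0,0,0.])).reshape(h,w,2)
    d=f['depth'][...,None];P=np.concatenate([n*d,d],2);T=cam(f,st)
    W=P@T[:3,:3].T+T[:3,3];W[f['depth']<=0]=np.nan;return W
E
python3 - <<'E'
from h import *
s=robot.get_state();print(s)
for n in ('scene','top'):
    f=vision.grab_frame(n);cv2.imwrite(f'pics/{n}0.png',f['img']);np.save(n+'.npy',cloud(f));print(n,f['fov_y'],f['k1'],f['origin'],f['attitude'])
    W=np.load(n+'.npy')
    for q in ('lid','hinge_axis','heater','rack','nut_top','tube_rack','bottle','jar','dishes','tray','screwdriver'):
        try:
            for r in vision.look_for(f,q)[:4]:
                i,j=map(int,r['position']);print(q,round(r['p'],2),i,j,W[i,j].round(3))
        except Exception as e: print(q,e)
E
```

```text
pics
{'clock': 0.0, 'joint_positions': array([-1.47679469e+00,  4.87357565e-02,  9.75699175e-02,  1.62195106e+00,
        3.09418151e-05,  1.44300739e+00]), 'qd': array([-1.47746731e-03, -1.55756819e-03, -7.67159826e-04,  1.07275177e-03,
        8.88957615e-05,  1.54465681e-03]), 'tau': array([-1.75773748e-04, -3.38776946e+01,  3.20016754e+01,  1.99293857e-02,
       -2.31302165e-04,  2.13806082e-06]), 'position': array([ 0.11543146, -0.51150627,  0.21591096]), 'tool_rot': array([ 9.93856749e-01,  1.10668044e-01,  3.50692021e-05, -1.15985794e-03]), 'wrist_force': array([0.09015561, 0.14169745, 0.41218284]), 'wrist_torque': array([0.04214406, 0.01387503, 0.03341293]), 'gripper_force': 0.0, 'opening': 0.08550120827186176}
scene 55.69568964831075 -7.828612201670444e-05 [1.13300801 0.08085555 0.93744284] [ 0.61715948  0.71937476 -0.2404356  -0.2092961 ]
lid 0.96 143 324 [0.301 0.181 0.1  ]
lid 0.69 264 342 [0.698 0.246 0.072]
lid 0.65 201 315 [0.522 0.166 0.087]
hinge_axis 0.76 182 199 [ 0.502 -0.179  0.082]
hinge_axis 0.67 197 415 [0.449 0.457 0.069]
heater 0.9 182 196 [ 0.506 -0.186  0
[... 622 characters left out ...]
5851 ]
lid 0.68 198 196 [0.511 0.169 0.079]
lid 0.65 259 189 [0.293 0.178 0.169]
lid 0.57 151 177 [0.689 0.246 0.052]
hinge_axis 0.57 210 298 [ 0.471 -0.193  0.084]
heater 0.61 210 298 [ 0.471 -0.193  0.084]
rack 0.83 201 192 [0.51  0.19  0.012]
rack 0.65 187 167 [0.537 0.263 0.145]
nut_top 0.54 186 171 [0.542 0.25  0.139]
tube_rack 0.61 221 111 [0.428 0.468 0.064]
tube_rack 0.46 211 299 [ 0.468 -0.196  0.083]
bottle 0.88 220 371 [ 0.434 -0.438  0.125]
jar 0.77 184 121 [0.557 0.435 0.084]
jar 0.26 200 195 [0.514 0.178 0.015]
dishes 0.58 188 376 [ 0.563 -0.485  0.034]
tray 0.73 141 245 [ 0.746 -0.004 -0.005]
tray 0.65 183 123 [0.561 0.429 0.082]
screwdriver 0.54 228 238 [ 0.414  0.019 -0.005]
```

View pics/scene0.png

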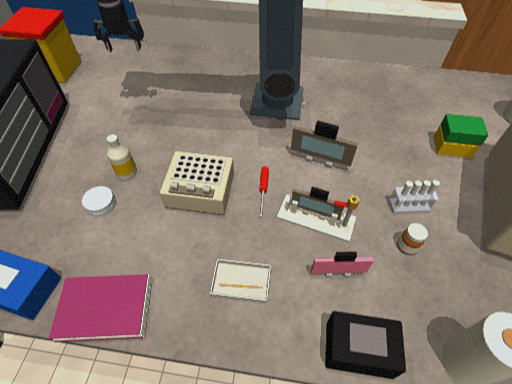

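Run:
```python
import cv2
a=cv2.imread('pics/scene0.png');b=cv2.imread('pics/top0.png')
c=cv2.resize(a[110:300,260:400],None,fx=3,fy=3);d=cv2.resize(b[130:290,130:250],None,fx=3,fy=3)
import numpy as np
d=cv2.copyMakeBorder(d,0,570-480,0,0,cv2.BORDER_CONSTANT)
cv2.imwrite('pics/crop1.png',np.hstack([c,d]))
```

```text
(no output)
```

View pics/crop1.png

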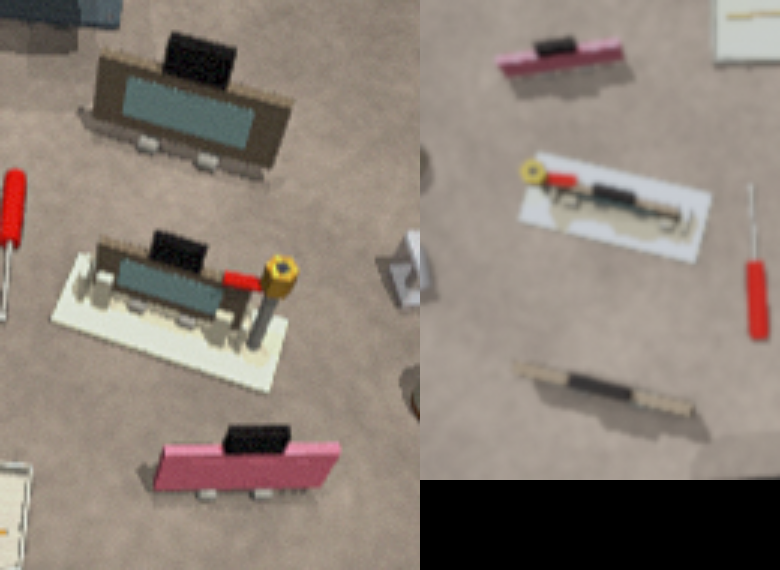

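The scene shows three lid-like things. The large taupe lid stands free at scene (143,324). The smaller taupe lid is in the rack at (201,315), next to the brass nut at (203,352) and the red keeper. The pink lid is at (264,342). The close crop confirms the one I want is the smaller taupe lid in the rack, barred by the red keeper. The heater hinge is at about (190,197), on the side facing the scene camera.

Run:
```python
from h import *
f=vision.grab_frame('wrist');print(np.array(f['mount']).round(4),f['fov_y'],f['k1'],f['cx'],f['cy'])
W=np.load('top.npy')
# heater top points
m=(abs(W[...,0]-.5)<.15)&(abs(W[...,1]+.19)<.15)&(W[...,2]>.07)
P=W[m];print(len(P),P.mean(0));r=cv2.minAreaRect(P[:,:2].astype(np.float32));print(r)
m=(abs(W[...,0]-.52)<.08)&(abs(W[...,1]-.18)<.12)&(W[...,2]>.09)&(W[...,2]<.16)
P=W[m];print(len(P),P.mean(0),cv2.minAreaRect(P[:,:2].astype(np.float32)))
```

```text
[[-1.200e-03 -9.576e-01 -2.881e-01  7.400e-02]
 [ 1.000e+00 -1.300e-03  2.000e-04  8.000e-04]
 [-6.000e-04 -2.881e-01  9.576e-01 -1.569e-01]
 [ 0.000e+00  0.000e+00  0.000e+00  1.000e+00]] 59.656767058739455 0.02962943944800224 255.77520808673847 189.16612228914008
2539 [ 0.46996414 -0.19048239  0.0868357 ]
((0.4705050587654114, -0.19257688522338867), (0.16775274276733398, 0.19175131618976593), 0.6799371242523193)
255 [0.52217563 0.19928453 0.1215852 ] ((0.5232135057449341, 0.18635454773902893), (0.17899161577224731, 0.025906765833497047), 79.90557861328125)
```

carry_out(
  targets="0.02 0.02 0.03 0 0 0 0.085;0.03 0.03 0.02 0 0 0 0.085;0.035 0.03 0.02 0 0 0 0.085;0.035 0.03 0.02 0 0 0 0.085;0.035 0.03 0.02 0 0 0 0.085;0.035 0.03 0.02 0 0 0 0.085;0.035 0.03 0.01 0 0 0 0.085;0.035 0.03 0 0 0 0 0.085;0.035 0.03 0 0 0 0 0.085;0.035 0.03 0 0 0 0 0.085;0.02 0.02 0 0 0 0 0.085;0 0 0 0 0 0 0.085",
)

```text
clock: 2.45
position: [0.4669, -0.2, 0.3561]
tool_rot: [0.994, 0.113, 0.0, -0.001]
wrist_force: [-0.1, -0.8, 0.5]
opening: 0.0848
gripper_force: 0.0
```

Run:
```python
from h import *
s=robot.get_state();f=vision.grab_frame('wrist');cv2.imwrite('pics/w1.png',f['img']);W=cloud(f,s);np.save('w1.npy',W)
for q in('hinge_axis','heater'):
  for r in vision.look_for(f,q)[:3]:
    i,j=map(int,r['position']);print(q,r['p'],i,j,W[i,j])
m=(W[...,2]>.06)&(W[...,2]<.13)&(W[...,0]>.35)&(W[...,0]<.6)&(abs(W[...,1]+.19)<.13)
P=W[m];print(cv2.minAreaRect(P[:,:2].astype(np.float32)),np.histogram(P[:,2],np.arange(.06,.131,.005)))
m&=W[...,2]>.104
P=W[m];print(len(P),P.min(0),P.max(0));print(cv2.minAreaRect(P[:,:2].astype(np.float32)))
```

```text
hinge_axis 0.78 135 252 [ 0.48287138 -0.19209184  0.0855904 ]
heater 0.93 133 250 [ 0.48483563 -0.18905739  0.08617116]
((0.47430700063705444, -0.19346651434898376), (0.17121179401874542, 0.19043871760368347), 0.19364240765571594) (array([    0,     0,     0,    93,  4162, 12693,  1412,   171,    15,
          69,   480,   304,     0,     0]), array([0.06 , 0.065, 0.07 , 0.075, 0.08 , 0.085, 0.09 , 0.095, 0.1  ,
       0.105, 0.11 , 0.115, 0.12 , 0.125, 0.13 ]))
858 [ 0.53333209 -0.24847469  0.10405274] [ 0.55161341 -0.13706667  0.11869878]
((0.5426040291786194, -0.19275090098381042), (0.017885340377688408, 0.11143454164266586), 0.3790060877799988)
```

View pics/w1.png

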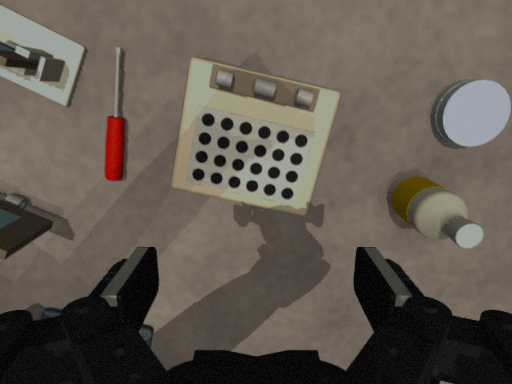

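carry_out(
  targets="0 0.03 0 0 0 0 0.085;0 0.04 0 0 0 0 0.085;0 0.04 0 0 0 0 0.085;0 0.04 0 0 0 0 0.085;0 0.04 0 0 0 0 0.085;0 0.04 0 0 0 0 0.085;0 0.04 0 0 0 0 0.085;0 0.04 0 0 0 0 0.085;0 0.04 0 0 0 0 0.085;0 0.03 0 0 0 0 0.085;0 0.02 0 0 0 0 0.085;0 0 0 0 0 0 0.085",
)

```text
clock: 3.8
position: [0.4679, 0.1852, 0.3566]
tool_rot: [0.993, 0.119, -0.001, -0.005]
wrist_force: [1.0, -0.2, -0.4]
opening: 0.0851
gripper_force: 0.0
```

The wrist view shows the heater with its three knuckles at about (78,225), (88,264) and (98,305). It is nearly aligned with the world axes, and the hinge axis is about (0.543,-0.193).

Run:
```python
from h import *
s=robot.get_state();f=vision.grab_frame('wrist');cv2.imwrite('pics/w2.png',f['img']);W=cloud(f,s);np.save('w2.npy',W)
print(s['position'],s['tool_rot'])
for q in('lid','nut_top','rack'):
  for r in vision.look_for(f,q)[:3]:
    i,j=map(int,r['position']);print(q,r['p'],i,j,W[i,j])
I=f['img'].astype(int);b,g,r=I[...,0],I[...,1],I[...,2]
reg=(abs(W[...,0]-.52)<.1)&(abs(W[...,1]-.19)<.15)
def rep(n,m):
    P=W[m&reg];print(n,len(P),np.median(P,0).round(4),cv2.minAreaRect(P[:,:2].astype(np.float32)))
rep('base',(W[...,2]>.004)&(W[...,2]<.016)&(r>150))
rep('red',(r>150)&(g<60)&(W[...,2]>.095))
rep('nut',(W[...,2]>.134)&(r>g+15)&(g>b+40))
rep('tab',(W[...,2]>.12)&(I.max(2)<60))
rep('plate',(W[...,2]>.095)&(W[...,2]<.108)&(I.max(2)>60)&(g>60))
```

```text
[0.46789707 0.18518139 0.3565625 ] [ 9.92904242e-01  1.18816630e-01 -6.88517443e-04 -4.82704586e-03]
lid 0.94 112 287 [0.52038219 0.1584971  0.07288915]
lid 0.89 269 229 [0.30303702 0.18412655 0.10996008]
nut_top 0.96 81 210 [0.53511263 0.25202524 0.14321276]
rack 0.89 95 264 [0.5328246  0.19106285 0.01081248]
base 5454 [0.5359 0.1784 0.01  ] ((0.5206806659698486, 0.17777448892593384), (0.22401070594787598, 0.08798884600400925), 76.88944244384766)
red 297 [0.5367 0.2298 0.1134] ((0.5365992188453674, 0.23139739036560059), (0.03307849541306496, 0.012671073898673058), 84.0780029296875)
nut 341 [0.5395 0.2609 0.1434] ((0.5392963290214539, 0.2611500322818756), (0.025505078956484795, 0.028788257390260696), 53.066680908203125)
tab 32783 [0.4792 0.1855 0.4391] ((0.48252633213996887, 0.19369827210903168), (0.14847566187381744, 0.09528391063213348), 73.5666732788086)
plate 475 [0.5095 0.1316 0.1037] ((0.5180197358131409, 0.16966092586517334), (0.14753539860248566, 0.011015919037163258), 76.93822479248047)
```

View pics/w2.png

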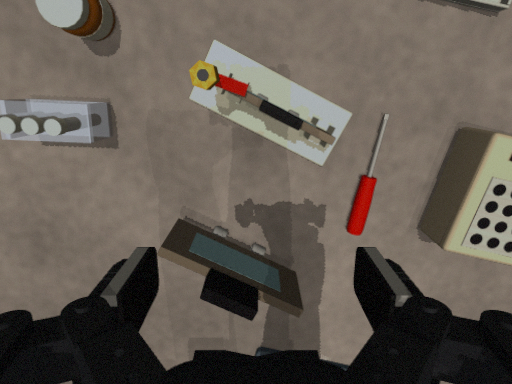

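The wrist view shows the nut at (75,203), with the keeper pointing along the lid at (86,232). The lid's black tab is at (113,280) and the larger lid is at (265,232). I put the nut at (0.539,0.261). Rack y lies at about 77°, and the nut angle is about 0.125 rad.

Run:
```python
from h import *
s=robot.get_state();print(s['joint_positions'],s['position'],s['tool_rot'],R.from_quat(s['tool_rot']).as_matrix().round(4))
```

```text
[0.2348474  0.07741636 0.41649623 1.90972791 0.00957189 3.14059294] [0.46782236 0.18396344 0.35697223] [ 9.93043653e-01  1.17649446e-01 -4.84674424e-04 -4.76189869e-03] [[ 9.723e-01  2.337e-01 -2.100e-03]
 [ 2.337e-01 -9.723e-01  9.300e-03]
 [ 2.000e-04 -9.600e-03 -1.000e+00]]
```

carry_out(
  targets="0.025 0.025 -0.03 0 0 0.1 0.06;0.025 0.025 -0.03 0 0 0.09 0.055;0.02 0.025 -0.03 0 0 0 0.055;0 0 -0.03 0 0 0 0.055;0 0 0 0 0 0 0.055;0 0 0 0 0 0 0.055",
)

```text
clock: 4.6
position: [0.5372, 0.2593, 0.2367]
tool_rot: [0.977, 0.212, -0.002, -0.005]
wrist_force: [0.5, 0.9, -0.3]
opening: 0.0548
gripper_force: 0.0
```

```bash
cat >> h.py <<'E'
def fix(p,yaw):
    "shift and rotation vector from the measured pose to tool-down pose at p, tool x at yaw (deg)"
    s=robot.get_state();h=np.radians(yaw)/2
    d=R.from_quat([np.cos(h),np.sin(h),0,0])*R.from_quat(s['tool_rot']).inv()
    print('q',s['joint_positions'].round(3),'pos',np.round(s['position'],4),'d',(np.array(p)-s['position']).round(4),'rv',d.as_rotvec().round(4),'F',s['wrist_force'].round(1),'T',s['wrist_torque'].round(2),'op',round(s['opening'],4),s['clock'])
    return s
E
python3 - <<'E'
from h import *
s=fix([.5393,.2611,.137],24.5)
f=vision.grab_frame('wrist');W=cloud(f,s);I=f['img'].astype(int);b,g,r=I[...,0],I[...,1],I[...,2]
for n,m in(('nut',(abs(W[...,2]-.143)<.008)&(r>g+15)&(g>b+40)),('red',(r>150)&(g<60)&(abs(W[...,2]-.113)<.008))):
    P=W[m]; print(len(P)); print(n,np.median(P,0),cv2.minAreaRect(P[:,:2].astype(np.float32)) if len(P) else 0)
E
```

```text
q [0.332 0.249 0.362 1.687 0.01  3.046] pos [0.5372 0.2593 0.2367] d [ 0.0021  0.0018 -0.0997] rv [-0.0083 -0.0058  0.0005] F [ 0.5  0.9 -0.3] T [-0.01  0.01 -0.01] op 0.0548 4.6
766
nut [0.54050891 0.26241693 0.14357104] ((0.5393601655960083, 0.26178956031799316), (0.029169095680117607, 0.025067351758480072), 24.488191604614258)
397
red [0.53567003 0.22780771 0.11372821] ((0.5360080599784851, 0.22983962297439575), (0.029197808355093002, 0.012803008779883385), 85.69799041748047)
```

carry_out(
  targets="0.0024 0.0023 -0.035 -0.008 -0.006 0 0.055;0 0 -0.035 0 0 0 0.055;0 0 -0.028 0 0 0 0.055;0 0 0 0 0 0 0.055;0 0 0 0 0 0 0.01;0 0 0 0 0 0 0.01;0 0 0 0 0 0 0.01;0 0 0 0 0 0 0.01;0 0 0 0 0 0 0.01",
  grip_force=25,
)

```text
clock: 5.55
position: [0.5406, 0.2631, 0.1399]
tool_rot: [0.977, 0.213, 0.002, -0.001]
wrist_force: [-0.1, -1.3, 0.8]
opening: 0.0101
gripper_force: 0.0
```

Run:
```python
from h import *
s=fix([.5393,.2611,.137],24.5)
f=vision.grab_frame('wrist');g=vision.grab_frame('scene')
cv2.imwrite('pics/n1.png',np.hstack([cv2.resize(f['img'][100:384,100:412],(400,364)),cv2.resize(g['img'][150:250,290:400],(400,364))]))
```

```text
q [3.410e-01 2.380e-01 1.570e-01 1.486e+00 1.000e-03 3.054e+00] pos [0.5406 0.2631 0.1399] d [-0.0013 -0.002  -0.0029] rv [-0.0018  0.0034 -0.0012] F [-0.1 -1.3  0.8] T [-0.   -0.01  0.01] op 0.0101 5.55
```

View pics/n1.png

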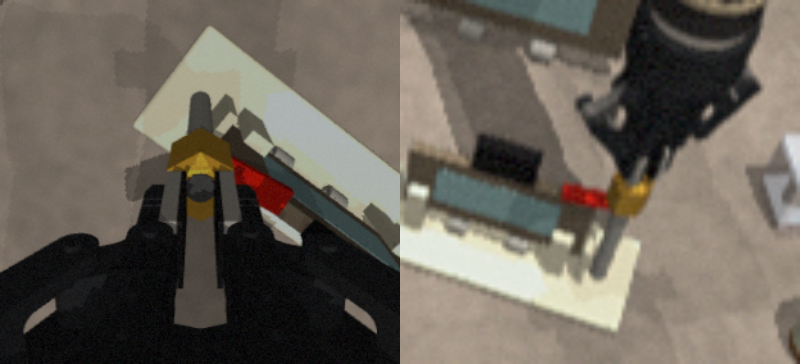

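Run:
```python
from h import *
s=robot.get_state()
f=vision.grab_frame('wrist');W=cloud(f,s)
T=R.from_quat(s['tool_rot']);L=T.inv().apply((W-s['position']).reshape(-1,3)).reshape(W.shape)
I=f['img'].astype(int)
for row in range(200,330,8):
    print(row,[(j,(L[row,j]*1000).round(0).astype(int).tolist(),I[row,j].tolist()) for j in (238,257,275)])
b,g,r=I[...,0],I[...,1],I[...,2];m=(r>g+15)&(g>b+40)&(W[...,2]>.1)&(W[...,2]<.16);P=W[m];print(len(P),P.min(0),P.max(0))
m&=W[...,2]>.138;print(cv2.minAreaRect(W[m][:,:2].astype(np.float32)))
g=vision.grab_frame('scene');V=cloud(g);I=g['img'].astype(int);b,gg,r=I[...,0],I[...,1],I[...,2];m=(r>gg+15)&(gg>b+40)&(V[...,2]>.1)&(V[...,2]<.16)&(abs(V[...,1]-.26)<.04)&(abs(V[...,0]-.54)<.05)
print(m.sum(),V[m].min(0),V[m].max(0))
```

```text
200 [(238, [-22, -15, 128], [155, 178, 173]), (257, [13, 2, 25], [15, 56, 75]), (275, [-7, 16, 84], [142, 166, 170])]
208 [(238, [-30, -15, 129], [134, 156, 154]), (257, [13, 2, 11], [22, 55, 74]), (275, [-13, 15, 81], [26, 36, 42])]
216 [(238, [8, -9, 12], [15, 56, 76]), (257, [13, 2, 0], [10, 48, 68]), (275, [7, 11, 13], [19, 55, 74])]
224 [(238, [8, -8, 0], [16, 56, 75]), (257, [10, 2, -5], [39, 132, 163]), (275, [8, 11, 1], [18, 55, 75])]
232 [(238, [6, -8, -5], [21, 64, 85]), (257, [6, 2, -5], [35, 124, 158]), (275, [5, 10, -4], [8, 58, 79])]
240 [(238, [12, -7, -26], [61, 65, 67]), (257, [2, 2, -6], [51, 55, 53]), (275, [11, 9, -25], [66, 70, 73])]
248 [(238, [11, -6, -33], [65, 70, 74]), (257, [-2, 2, -6], [59, 59, 61]), (275, [11, 9, -33], [60, 67, 70])]
256 [(238, [11, -6, -39], [62, 68, 69]), (257, [-7, 2, -5], [31, 33, 30]), (275, [12, 8, -40], [67, 72, 74])]
264 [(238, [11, -6, -46], [41, 41, 46]), (257, [-12, 2, -4], [6, 60, 82]), (275, [11, 8, -46], [67, 71, 73])]
272 [(238, [11, -5, -51], [33, 36, 35]), (257, [-101, 2, 138], [36, 64, 79]), (275, [11, 8, -50], [78, 82, 
[... 341 characters left out ...]
4 [(238, [-2, -6, -52], [22, 20, 20]), (257, [-138, 2, 139], [59, 67, 73]), (275, [4, 7, -59], [9, 7, 11])]
312 [(238, [-5, -6, -52], [14, 17, 17]), (257, [-148, 2, 139], [59, 68, 72]), (275, [1, 7, -59], [5, 2, 5])]
320 [(238, [-9, -6, -51], [29, 30, 32]), (257, [-157, 2, 138], [65, 72, 77]), (275, [-2, 7, -60], [15, 9, 12])]
328 [(238, [-167, -18, 139], [59, 67, 73]), (257, [-166, 2, 138], [63, 69, 77]), (275, [-6, 8, -59], [22, 29, 31])]
1059 [0.52605015 0.24503684 0.11287188] [0.55284184 0.27592946 0.14620603]
((0.5393845438957214, 0.2641538679599762), (0.027080819010734558, 0.023426884785294533), 1.727420449256897)
77 [0.53553648 0.24941118 0.11262022] [0.55181401 0.27562169 0.14710895]
```

Run:
```python
from h import *
s=robot.get_state();print(robot.finger_overhang,[a for a in dir(robot) if a[0]!='_'])
f=vision.grab_frame('wrist');W=cloud(f,s)
T=R.from_quat(s['tool_rot']);L=T.inv().apply((W-s['position']).reshape(-1,3)).reshape(W.shape)*1000
for j in (232,236,240,272,276,280): print(j,[L[i,j].round(0).astype(int).tolist() for i in range(222,246,2)])
g=vision.grab_frame('scene');V=cloud(g);I=g['img'].astype(int)
for i in range(185,212,2): print(i,[(V[i,j]*1000).round(0).astype(int).tolist()+I[i,j].tolist() for j in (344,348,352,356)])
```

```text
0.019 ['MotionError', 'finger_overhang', 'get_state', 'job_done']
232 [[6, -12, 7], [6, -11, 4], [7, -11, 1], [6, -11, -1], [6, -11, -2], [6, -11, -5], [11, -10, -18], [12, -9, -22], [11, -9, -23], [11, -9, -25], [11, -9, -27], [11, -9, -29]]
236 [[7, -9, 5], [8, -9, 1], [8, -9, -2], [8, -9, -4], [7, -9, -5], [6, -9, -5], [12, -8, -20], [11, -8, -21], [11, -8, -23], [12, -8, -26], [11, -7, -27], [11, -7, -28]]
240 [[9, -7, 2], [9, -7, -1], [9, -7, -5], [8, -7, -5], [7, -7, -5], [6, -7, -5], [11, -6, -19], [11, -6, -21], [11, -6, -23], [12, -6, -26], [11, -6, -26], [11, -6, -28]]
272 [[9, 9, 2], [9, 9, -2], [9, 9, -4], [8, 9, -5], [7, 9, -5], [6, 9, -5], [11, 8, -19], [11, 8, -21], [12, 8, -24], [11, 8, -25], [12, 8, -28], [11, 8, -29]]
276 [[7, 11, 5], [8, 11, 1], [7, 11, -1], [7, 11, -3], [7, 11, -4], [6, 11, -6], [11, 10, -18], [11, 10, -20], [11, 10, -23], [12, 10, -26], [11, 9, -27], [11, 9, -29]]
280 [[6, 14, 8], [6, 14, 4], [6, 13, 3], [6, 13, -1], [6, 13, -3], [6, 13, -5], [11, 12, -19], [11, 12, -20], [12, 11, -24], [11, 11, -25], [11, 11, -26], [11, 11, -29]]
185 [[575, 217,
[... 1011 characters left out ...]
9, 133, 25, 61, 79], [547, 258, 143, 43, 80, 105], [546, 268, 144, 63, 174, 218]]
203 [[536, 242, 115, 11, 22, 125], [541, 251, 124, 22, 60, 79], [550, 259, 138, 40, 101, 132], [551, 268, 143, 41, 123, 165]]
205 [[543, 242, 115, 17, 28, 148], [545, 252, 120, 20, 60, 76], [552, 260, 132, 39, 94, 122], [546, 272, 127, 28, 77, 107]]
207 [[469, 264, 2, 64, 72, 107], [547, 253, 114, 32, 57, 85], [550, 263, 120, 31, 87, 121], [463, 302, 1, 72, 105, 125]]
209 [[476, 265, 1, 87, 95, 100], [542, 257, 98, 66, 73, 75], [542, 267, 100, 58, 86, 105], [468, 302, -3, 131, 144, 157]]
211 [[522, 254, 56, 106, 124, 128], [541, 259, 86, 77, 84, 83], [478, 290, -1, 106, 114, 124], [477, 302, -1, 123, 138, 153]]
```

The picture and both depth clouds agree: the fingertips are about 18 mm behind the reported TCP, at z≈0.158, so they closed above the nut. The real grasp point is about 37 mm higher than stated. I'll open, go down about 37 mm more and watch the force.

carry_out(
  targets="0 0 0 0 0 0 0.05;-0.001 -0.0015 0 0 0 0 0.05;0 0 0 0 0 0 0.05;0 0 -0.01 0 0 0 0.05;0 0 -0.01 0 0 0 0.05;0 0 -0.01 0 0 0 0.05;0 0 -0.006 0 0 0 0.05;0 0 0 0 0 0 0.05",
)

```text
clock: 6.65
position: [0.5377, 0.261, 0.1005]
tool_rot: [0.977, 0.213, -0.001, -0.0]
wrist_force: [0.4, -0.1, -0.4]
opening: 0.0505
gripper_force: 0.0
```

```bash
cat > tip.py <<'E'
from h import *
s=fix([.5395,.2616,.1],24.5)
f=vision.grab_frame('wrist');W=cloud(f,s)
L=R.from_quat(s['tool_rot']).inv().apply((W-s['position']).reshape(-1,3)).reshape(W.shape)*1000
m=(abs(L[...,0]-11)<3)&(L[...,2]>-60)&(L[...,2]<25)&(abs(L[...,1])<60)&(abs(f['img'].astype(int).max(2)-f['img'].min(2))<16)
for a,b in((-60,0),(0,60)):
    P=L[m&(L[...,1]>a)&(L[...,1]<b)];P=P[P[:,2]>np.percentile(P[:,2],90)] ;print(len(P),P.min(0).round(1),P.max(0).round(1))
E
python3 tip.py
```

```text
q [3.390e-01 2.430e-01 8.400e-02 1.414e+00 1.000e-03 3.052e+00] pos [0.5377 0.261  0.1005] d [ 0.0018  0.0006 -0.0005] rv [ 0.     -0.0018 -0.0012] F [ 0.4 -0.1 -0.4] T [-0.01  0.03 -0.04] op 0.0505 6.65
111 [  8.  -30.7 -24.8] [11.8 -0.  24.9]
110 [  8.    0.  -25.2] [11.6 32.4 24.8]
```

carry_out(
  targets="0.0016 0.0013 -0.002 0 0 0 0.05;0 0 0 0 0 0 0.01;0 0 0 0 0 0 0.01;0 0 0 0 0 0 0.01;0 0 0 0 0 0 0.01;0 0 0 0 0 0 0.01",
  grip_force=30,
)

```text
clock: 7.3
position: [0.5409, 0.2632, 0.1013]
tool_rot: [0.977, 0.213, 0.002, -0.001]
wrist_force: [0.0, 2.4, 1.9]
opening: 0.0256
gripper_force: 31.0
```

carry_out(
  targets="0 0 0 0 0 0.06 0.01;0 0 0 0 0 0.12 0.01;0 0 0 0 0 0.13 0.01;0 0 0 0 0 0.13 0.01;0 0 0 0 0 0.13 0.01;0 0 0 0 0 0.13 0.01;0 0 0 0 0 0.13 0.01;0 0 0 0 0 0.13 0.01;0 0 0 0 0 0.13 0.01;0 0 0 0 0 0.13 0.01;0 0 0 0 0 0.13 0.01;0 0 0 0 0 0.02 0.01",
)

```text
clock: 8.5
position: [0.5378, 0.2647, 0.1013]
tool_rot: [0.62, 0.784, 0.0, -0.004]
wrist_force: [-6.3, 4.1, 4.6]
opening: 0.0256
gripper_force: 31.4
```

Run:
```python
from h import *
s=fix([.5395,.2616,.1],24.5+79)
```

```text
q [0.341 0.249 0.093 1.418 0.007 1.68 ] pos [0.5378 0.2647 0.1013] d [ 0.0017 -0.0031 -0.0013] rv [-0.0057 -0.0056  0.0033] F [-6.3  4.1  4.6] T [ 0.84  1.27 -0.09] op 0.0256 8.5
```

carry_out(
  targets="0 0 0 0 0 0 0.05;0 0 0 0 0 0 0.05;0 0 0.015 0 0 0 0.05;0 0 0.035 0 0 0 0.05;0 0 0.04 0 0 0 0.05;-0.005 -0.03 0.02 0 0 -0.12 0.05;-0.005 -0.03 0 0 0 -0.12 0.05;-0.005 -0.03 0 -0.006 -0.006 -0.12 0.05;-0.005 0 0 0 0 -0.1 0.05;0 0 0 0 0 0 0.05",
)

```text
clock: 9.5
position: [0.5208, 0.1717, 0.2124]
tool_rot: [0.785, 0.62, 0.001, 0.004]
wrist_force: [0.9, 0.2, -0.3]
opening: 0.0497
gripper_force: 0.0
```

```bash
cat > tab.py <<'E'
from h import *
s=fix([.518,.169,.1],76.9)
f=vision.grab_frame('wrist');W=cloud(f,s);I=f['img'].astype(int);b,g,r=I[...,0],I[...,1],I[...,2]
cv2.imwrite('pics/t1.png',f['img'])
reg=(abs(W[...,0]-.52)<.1)&(abs(W[...,1]-.19)<.15)
for n,m in(('nut',(abs(W[...,2]-.143)<.006)&(r>g+15)&(g>b+40)),('red',(r>150)&(g<60)&(abs(W[...,2]-.113)<.008)),('tab',(abs(W[...,2]-.137)<.005)&(I.max(2)<70)),('plate',(abs(W[...,2]-.104)<.004)&(g>60)&(I.max(2)<180))):
    P=W[m&reg]
    if len(P)>5: print(n,len(P),np.median(P,0).round(4),cv2.minAreaRect(P[:,:2].astype(np.float32)))
E
python3 tab.py
```

```text
q [ 0.2    0.102  0.147  1.61  -0.006  2.004] pos [0.5208 0.1717 0.2124] d [-0.0028 -0.0027 -0.1124] rv [0.0046 0.0071 0.0052] F [ 0.9  0.2 -0.3] T [ 0.    0.03 -0.01] op 0.0497 9.5
nut 969 [0.5367 0.2602 0.1436] ((0.5389470458030701, 0.2612508535385132), (0.028693409636616707, 0.025836113840341568), 42.693397521972656)
red 907 [0.5687 0.2525 0.1136] ((0.5675429105758667, 0.25286248326301575), (0.013532266952097416, 0.034421734511852264), 72.96981048583984)
tab 1062 [0.5183 0.1721 0.1367] ((0.5178517699241638, 0.17053014039993286), (0.04989587888121605, 0.011569011025130749), 76.58649444580078)
plate 1246 [0.5267 0.2085 0.1037] ((0.518025279045105, 0.1707448959350586), (0.1497669517993927, 0.009985913522541523), 76.94618225097656)
```

View pics/t1.png

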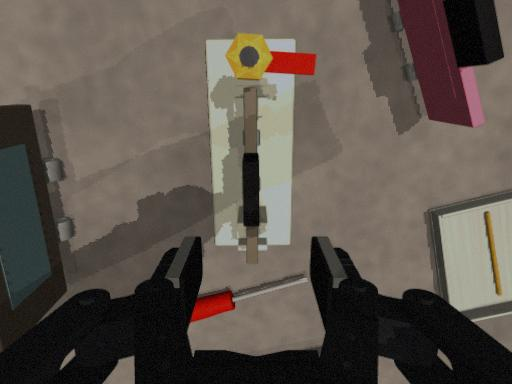

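The keeper now points square to the lid at (63,290), at a nut angle of about 1.5. The tab is at (188,250), so I'll grasp it next.

carry_out(
  targets="-0.0031 -0.001 0 0.0046 0.007 0.004 0.045;0 0 -0.04 0 0 0 0.045;0 0 -0.04 0 0 0 0.045;0 0 -0.03 0 0 0 0.045;0 0 -0.01 0 0 0 0.045;0 0 0 0 0 0 0.045",
)

```text
clock: 10.15
position: [0.5159, 0.1717, 0.0888]
tool_rot: [0.783, 0.623, -0.003, -0.002]
wrist_force: [-1.0, -0.2, 0.6]
opening: 0.0451
gripper_force: 0.0
```

```bash
python3 tab.py
```

```text
q [ 0.198  0.114 -0.086  1.377  0.     1.995] pos [0.5159 0.1717 0.0888] d [ 0.0021 -0.0027  0.0112] rv [ 0.0009 -0.0063 -0.002 ] F [-1.  -0.2  0.6] T [ 0.01  0.03 -0.  ] op 0.0451 10.15
nut 3050 [0.5336 0.2553 0.1436] ((0.5380867719650269, 0.25639185309410095), (0.01668548211455345, 0.02956993691623211), 76.89000701904297)
red 3573 [0.5696 0.2522 0.1136] ((0.5680139064788818, 0.25278010964393616), (0.013905240222811699, 0.03436584398150444), 73.0264663696289)
tab 5123 [0.5189 0.1755 0.1367] ((0.5295339226722717, 0.1934950351715088), (0.10176517069339752, 0.06674586236476898), 54.85898208618164)
plate 2839 [0.5295 0.2197 0.1037] ((0.5254738330841064, 0.18453297019004822), (0.1497269570827484, 0.04397902265191078), 64.01177215576172)
```

carry_out(
  targets="0.0015 -0.001 0.002 0 -0.005 0 0.045;0 0 0 0 0 0 0.02;0 0 0 0 0 0 0.002;0 0 0 0 0 0 0.002;0 0 0 0 0 0 0.002;0 0 0 0 0 0 0.002",
  grip_force=50,
)

```text
clock: 10.8
position: [0.5194, 0.1711, 0.0947]
tool_rot: [0.783, 0.622, 0.002, 0.001]
wrist_force: [-2.0, 0.5, 6.2]
opening: 0.0115
gripper_force: 49.5
```

carry_out(
  targets="0 0 0.005 0 0 0 0.002;0 0 0.01 0 0 0 0.002;0 0 0.015 0 0 0 0.002;0 0 0.02 0 0 0 0.002;0 0 0.02 0 0 0 0.002;0 0 0.02 0 0 0 0.002;0 0 0.02 0 0 0 0.002;0 0 0.02 0 0 0 0.002;0 0 0.02 0 0 0 0.002;0 0 0 0 0 0 0.002;0 0 0 0 0 0 0.002",
)

```text
clock: 11.9
position: [0.5194, 0.1708, 0.2433]
tool_rot: [0.783, 0.622, 0.002, 0.001]
wrist_force: [-0.7, -0.2, -3.4]
opening: 0.011
gripper_force: 48.9
```

```bash
cat > lid.py <<'E'
from h import *
s=fix([.5436,-.193,.19],90)
I0=None
f=vision.grab_frame('wrist');W=cloud(f,s);I=f['img'].astype(int)
q=R.from_quat(s['tool_rot']);L=q.inv().apply((W-s['position']).reshape(-1,3)).reshape(W.shape)*1000
m=(abs(L[...,1])<25)&(abs(L[...,0])<90)&(L[...,2]>-25)&(L[...,2]<30)
print(np.histogram(L[m][:,2],np.arange(-25,31,5)))
m2=m&(L[...,2]>5)&(L[...,2]<24)&(I.max(2)>60)
P=L[m2];print(len(P),np.median(P,0))
# upper edge of plate: fit plane-line
W0,W1=P[P[:,0]<0],P[P[:,0]>0]
if len(P)>5: print(cv2.minAreaRect(P[:,:2].astype(np.float32)),'pos x',np.median(W1,0),P.min(0),P.max(0))
for n in('scene',):
    g=vision.grab_frame(n);cv2.imwrite('pics/l_%s_%d.png'%(n,g['shot']),g['img'])
E
python3 lid.py
```

```text
q [ 1.950e-01  1.090e-01  2.160e-01  1.674e+00 -1.000e-03  1.994e+00] pos [0.5194 0.1708 0.2433] d [ 0.0242 -0.3638 -0.0533] rv [-0.0006  0.0045  0.228 ] F [-0.7 -0.2 -3.4] T [-0.04  0.01 -0.01] op 0.011 11.9
(array([ 333,  138,  215, 2756,    0,    6,    2,    0,    0,    0,    0]), array([-25, -20, -15, -10,  -5,   0,   5,  10,  15,  20,  25,  30]))
2 [27.73196286 -5.06242385  5.49211715]
```

carry_out(
  targets="0.002 -0.015 0 0 0 0.02 0.002;0.002 -0.03 0 0 0 0.02 0.002;0.002 -0.035 0 0 0 0.02 0.002;0.002 -0.035 0 0 0 0.02 0.002;0.002 -0.035 0 0 0 0.02 0.002;0.002 -0.035 0 0 0 0.02 0.002;0.002 -0.035 0 0 0 0.02 0.002;0.002 -0.035 0 0 0 0.02 0.002;0.002 -0.035 0 0 0 0.02 0.002;0.002 -0.035 0 0 0 0.02 0.002;0.002 -0.025 0 0 0 0.02 0.002;0.002 -0.014 0 0 0 0.008 0.002",
)

```text
clock: 13.2
position: [0.5421, -0.1952, 0.2406]
tool_rot: [0.708, 0.706, 0.0, -0.001]
wrist_force: [0.6, 0.9, -3.5]
opening: 0.0111
gripper_force: 48.8
```

carry_out(
  targets="0 0 0 0 0 0 0.002;0 0 0 0 0 0 0.002;0 0 0 0 0 0 0.002",
)

```text
clock: 13.5
position: [0.5429, -0.1918, 0.2426]
tool_rot: [0.707, 0.708, 0.001, 0.0]
wrist_force: [-0.0, 0.4, -3.2]
opening: 0.0111
gripper_force: 48.8
```

```bash
sed -i 's/m2=m&.*/m2=m\&(L[...,2]>-12)\&(L[...,2]<-5)\&(I.max(2)>60)\&(abs(L[...,0])>30)/' lid.py
cat >> lid.py <<'E'
    V=cloud(g);k=(V[...,0]>.5)&(V[...,0]<.6)&(abs(V[...,1]+.193)<.1)&(V[...,2]>.1)&(V[...,2]<.3);print(k.sum())
    np.save('V.npy',V)
    c=g['img'][130:230,140:260];cv2.imwrite('pics/lc%d.png'%g['shot'],np.hstack([cv2.resize(c,None,fx=4.,fy=4.,interpolation=cv2.INTER_CUBIC),cv2.resize(f['img'][:,60:452],None,fx=.78,fy=400/384)]));print(g['shot'])
np.save('L.npy',L);np.save('W.npy',W);np.save('Iw.npy',f['img'])
E
python3 lid.py; ls pics
```

```text
q [-0.457  0.189  0.304  1.684  0.003  1.112] pos [ 0.5429 -0.1918  0.2426] d [ 0.0007 -0.0012 -0.0526] rv [-0.0016  0.0025 -0.0014] F [-0.   0.4 -3.2] T [0.   0.02 0.01] op 0.0111 13.5
(array([ 328,  131,  212, 2749,    0,    6,    3,    0,    0,    0,    0]), array([-25, -20, -15, -10,  -5,   0,   5,  10,  15,  20,  25,  30]))
2553 [50.45514557  0.38560463 -8.94354768]
((3.9939498901367188, 0.2309260368347168), (139.87574768066406, 9.930026054382324), 0.1470973789691925) pos x [53.67535625  0.38983862 -8.91126001] [-65.94120361  -4.67119229 -10.93597733] [73.93513104  5.31196212 -5.97852424]
1460
19
crop1.png
l_scene_17.png
l_scene_19.png
lc19.png
n1.png
scene0.png
t1.png
top0.png
w1.png
w2.png
```

View pics/lc19.png

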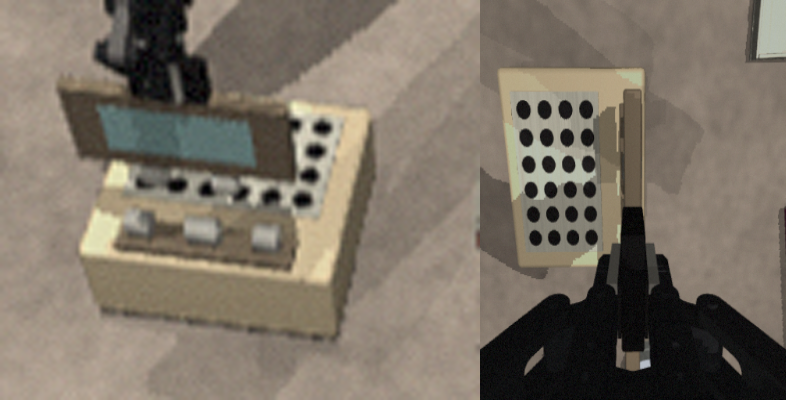

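Run:
```python
from h import *
L=np.load('L.npy');W=np.load('W.npy');I=np.load('Iw.npy').astype(int);V=np.load('V.npy')
m=(abs(L[...,1])<12)&(L[...,2]>-12)&(L[...,2]<-5)&(I.max(2)>60)&(abs(L[...,0])>30)&(abs(L[...,0])<70)
P=L[m];print('z slope',np.polyfit(P[:,0],P[:,2],1))
def clus(W,n):
    m=((W[...,2]>.103)&(W[...,2]<.122)&(abs(W[...,0]-.543)<.03)&(abs(W[...,1]+.193)<.08)).astype(np.uint8)
    k,l,st,c=cv2.connectedComponentsWithStats(m)
    for i in range(1,k):
        P=W[l==i]
        if len(P)>8: print(n,len(P),P.min(0).round(4),P.max(0).round(4),np.median(P,0).round(4))
clus(W,'wrist');clus(V,'scene')
clus(np.load('w1.npy'),'w1')
# lid in scene: by height
k=(V[...,0]>.5)&(V[...,0]<.6)&(abs(V[...,1]+.193)<.1)&(V[...,2]>.125)&(V[...,2]<.252);
for z in np.arange(.14,.25,.01):
    P=V[k&(abs(V[...,2]-z)<.004)]
    if len(P): print(z.round(3),len(P),np.median(P,0).round(4),P[:,1].min().round(4),P[:,1].max().round(4))
```

```text
z slope [ 2.07530273e-03 -9.00229780e+00]
wrist 10 [ 0.5331 -0.1457  0.1089] [ 0.5332 -0.1383  0.1105] [ 0.5331 -0.1419  0.1093]
wrist 9 [ 0.5329 -0.1543  0.1076] [ 0.533  -0.1475  0.1093] [ 0.533  -0.1508  0.1082]
scene 42 [ 0.5334 -0.2471  0.1031] [ 0.5502 -0.2291  0.1182] [ 0.5443 -0.2365  0.1122]
scene 54 [ 0.5331 -0.2031  0.1031] [ 0.5502 -0.1795  0.1186] [ 0.5442 -0.1906  0.1134]
scene 42 [ 0.5318 -0.1531  0.1032] [ 0.5497 -0.1354  0.1184] [ 0.5444 -0.1439  0.1134]
w1 265 [ 0.5333 -0.155   0.1037] [ 0.5511 -0.1371  0.1187] [ 0.5421 -0.1464  0.1144]
w1 338 [ 0.5337 -0.2048  0.1054] [ 0.5516 -0.1809  0.1172] [ 0.5427 -0.1926  0.1144]
w1 257 [ 0.534  -0.2485  0.1035] [ 0.5516 -0.2305  0.1176] [ 0.5429 -0.2391  0.1143]
0.16 8 [ 0.541  -0.2088  0.162 ] -0.2117 -0.1593
0.17 36 [ 0.5485 -0.1731  0.1707] -0.2245 -0.1592
0.18 51 [ 0.5454 -0.1855  0.1817] -0.2641 -0.1168
0.19 107 [ 0.546  -0.19    0.1898] -0.2655 -0.1162
0.2 97 [ 0.5463 -0.1855  0.2002] -0.2658 -0.1164
0.21 111 [ 0.5464 -0.1851  0.2104] -0.2655 -0.1159
0.22 111 [ 0.5465 -0.1963  0.2201] -0.2662 -0.116
0.23 117 [ 0.5468 -0.19    0.2301] -0.2648 -0.1164
0.24 123 [ 0.5462 -0.1904  0.2397] -0.2632 -0.1162
```

The picture shows the lid held upright, above and slightly behind the three knuckles at crop (222,138), (230,202) and (236,266), and well aligned along y. Next I'll fit its lean more exactly.

```bash
cat > fit.py <<'E'
from h import *
s=fix([.5429,-.193,.1831],90);z0=s['position'][2]-.0761
A=[];B=[];C=[]
for _ in range(4):
    V=cloud(vision.grab_frame('scene'));z=V[...,2]-z0
    k=(abs(V[...,0]-.545)<.02)&(V[...,1]>-.262)&(V[...,1]<-.12)&(z>.02)&(z<.08);A.append(V[k])
    k=(abs(V[...,0]-.545)<.025)&(V[...,2]>.102)&(V[...,2]<.122)&(abs(V[...,1]+.193)<.07)&(V[...,2]<z0-.008);B.append(V[k])
    k=(abs(V[...,0]-.545)<.02)&(abs(V[...,1]+.193)<.05)&(abs(z)<.0085);C.append(V[k])
P=np.vstack(A)
for _ in range(3):
    M=np.c_[np.ones(len(P)),P[:,1]+.193,P[:,2]-z0];c=np.linalg.lstsq(M,P[:,0],rcond=None)[0];r=P[:,0]-M@c;P=P[abs(r)<2*r.std()]
print('lid face: x at origin',c[0].round(4),'centre',(c[0]-.005).round(4),'slopes y,z',c[1:].round(4),'sd',r.std().round(4),len(P))
from scipy.optimize import least_squares
for n,P,zc in(('hinge',np.vstack(B),.107),('lidkn',np.vstack(C),z0)):
    if len(P)<10: print(n,len(P));continue
    f=least_squares(lambda p:np.hypot(P[:,0]-p[0],P[:,2]-p[1])-.009,[.542,zc],loss='soft_l1',f_scale=.001);print(n,f.x.round(4),len(P),np.percentile(P[:,1],[0.5,99.5]).round(4))
E
python3 fit.py
```

```text
q [-0.457  0.189  0.305  1.684  0.002  1.112] pos [ 0.5431 -0.1919  0.2429] d [-0.0002 -0.0011 -0.0598] rv [-0.0009  0.0032 -0.0017] F [-0.7 -0.3 -4.1] T [0.06 0.01 0.  ] op 0.0111 13.6
lid face: x at origin 0.5463 centre 0.5413 slopes y,z [-0.0006  0.0051] sd 0.0009 2749
hinge [0.54   0.1072] 569 [-0.2465 -0.1355]
lidkn [0.5406 0.1674] 223 [-0.2246 -0.1588]
```

carry_out(
  targets="-0.0007 0 -0.01 0 0.002 0 0.002;0 0 -0.012 0 0 0 0.002;0 0 -0.008 0 0 0 0.002;0 0 -0.003 0 0 0 0.002;0 0 0 0 0 0 0.002;0 0 0 0 0 0 0.002",
)

```text
clock: 14.4
position: [0.5423, -0.1933, 0.2097]
tool_rot: [0.707, 0.707, 0.001, 0.0]
wrist_force: [-0.7, 0.6, -3.0]
opening: 0.0111
gripper_force: 48.8
```

```bash
python3 fit.py
```

```text
q [-4.590e-01  1.790e-01  2.270e-01  1.618e+00  1.000e-03  1.111e+00] pos [ 0.5423 -0.1933  0.2097] d [ 0.0006  0.0003 -0.0266] rv [-0.0006  0.0011  0.0001] F [-0.7  0.6 -3. ] T [-0.04 -0.02  0.05] op 0.0111 14.4
lid face: x at origin 0.5456 centre 0.5406 slopes y,z [0.0002 0.0051] sd 0.0008 2508
hinge [0.5399 0.1075] 557 [-0.2465 -0.1355]
lidkn [0.5399 0.135 ] 196 [-0.2252 -0.1598]
```

carry_out(
  targets="0 0.0008 -0.006 0 0 0 0.002;0 0 -0.006 0 0 0 0.002;0 0 -0.005 0 0 0 0.002;0 0 -0.004 0 0 0 0.002;0 0 -0.003 0 0 0 0.002;0 0 -0.003 0 0 0 0.002;0 0 0 0 0 0 0.002;0 0 0 0 0 0 0.002;0 0 0 0 0 0 0.002",
)

```text
clock: 15.5
position: [0.5424, -0.1926, 0.1831]
tool_rot: [0.707, 0.707, 0.001, 0.0]
wrist_force: [-0.2, -0.4, -4.2]
opening: 0.0111
gripper_force: 48.8
```

```bash
sed -i 's/(abs(z)<.0085)/(abs(z)<.0085)\&(abs(abs(V[...,1]+.192)-.025)<.007)/; s/&(V\[...,2\]<z0-.008)/\&((abs(V[...,1]+.191)<.01)|(abs(abs(V[...,1]+.191)-.047)<.008))/' fit.py
cat >> fit.py <<'E'
g=vision.grab_frame('scene');cv2.imwrite('pics/fin%d.png'%g['shot'],cv2.resize(g['img'][120:220,140:260],None,fx=6,fy=6,interpolation=cv2.INTER_CUBIC));print(g['shot'])
V=cloud(g);k=(abs(V[...,2]-.155)<.01)&(abs(V[...,0]-.545)<.02)&(abs(V[...,1]+.19)<.09);print('plate y',V[k][:,1].min(),V[k][:,1].max())
E
python3 fit.py
```

```text
q [-4.580e-01  1.740e-01  1.680e-01  1.564e+00  1.000e-03  1.113e+00] pos [ 0.5424 -0.1926  0.1831] d [ 0.0005 -0.0004  0.    ] rv [-0.0003  0.0016  0.    ] F [-0.2 -0.4 -4.2] T [ 0.03 -0.02 -0.02] op 0.0111 15.5
lid face: x at origin 0.5454 centre 0.5404 slopes y,z [-0.0002  0.0075] sd 0.0009 2377
hinge [0.5394 0.1084] 358 [-0.2457 -0.1362]
lidkn [0.5394 0.1076] 161 [-0.2237 -0.1603]
32
plate y -0.26653471160670916 -0.11699156795528519
```

```bash
ls pics/fin*
```

```text
pics/fin32.png
```

View pics/fin32.png

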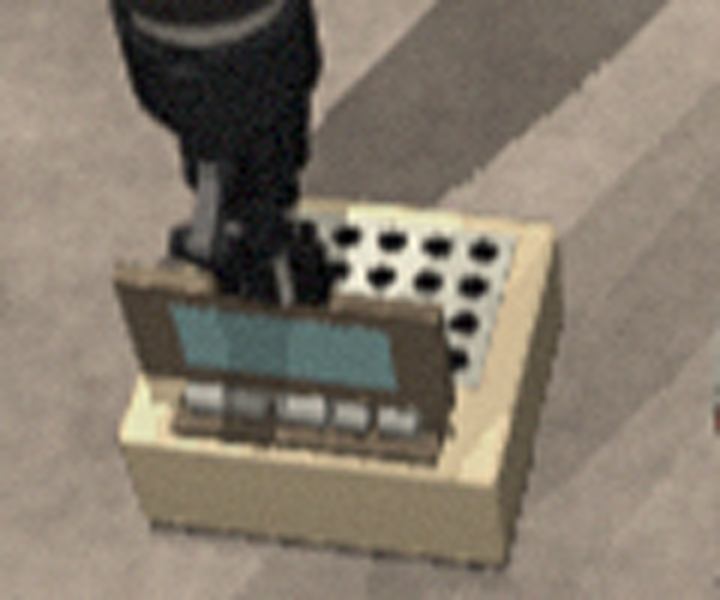

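The picture shows the lid's two knuckles at (403,245) and (412,349), sitting between the heater's three at (398,205), (407,303) and (418,397). All five line up. The wrist force is just the lid's weight, so nothing is resting on the heater.

```bash
python3 -c "
from cell import robot
s=robot.get_state();print(s['wrist_force'],abs(s['qd']).max());print(robot.job_done())"
```

```text
[-1.30282711 -0.14970689 -3.33896744] 0.0022655486633486465
the job is handed in; nothing more can be done
None
```

I handed the job in with the nut turned to about 1.5 rad and the lid held still in the hinge, its two knuckles between the heater's three and the holes aligned to about 1 mm by camera, with only its own weight (about 3.3 N) on the wrist.

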